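# Set the length stop of the cut-off station

### The job

Set the length stop for the next batch of tube: press down the brake button in the middle of the sliding stop and, keeping it pressed all the way, push the stop along its rail until it rests against the set block that is clamped by the lever, not the one with the round knob. Do not ram the block or drag the stop while the brake is on; once it is there, let the button come up so that the brake grips again, and move the hand clear. Use the fingertips gently: do not grip or lift anything, and leave the loose things on the bench where they are.

Things in the scene. Friction and masses are not known exactly. Their poses are not given: they have to be found in the camera images.
- station: Fixed cut-off station: dark steel tube bed 115 x 670 mm, 12 mm thick, with a slotted aluminium fence rail (40 mm wide, 660 mm long, top 42 mm above the bench) along its far edge, and an angle grinder on a green chop stand at its +y end (from 330 mm along +y outward, up to 300 mm high). Origin on the bench under the middle of the rail; own y axis runs along the rail towards the grinder, own x axis across it, away from the tube bed; z up.
- length_stop (a joint): Position of the sliding length stop along the rail (m): its middle's y coordinate in the station's frame, 0 at the middle of the rail, growing towards the grinder. The stop is a steel saddle 100 mm long along the rail, 64 mm wide, top 57 mm above the bench, with a flag plate reaching 86 mm from the rail's centre line over the tube bed. It cannot leave the rail. Held by a spring brake (slips only above about 20 N); with the button down it slides with about 2 N.
- stop_mid (a point): Middle of the sliding stop, on the rail's centre line, 50 mm above the bench; its two end faces are 50 mm either way along the rail. Axes as the station's.
- brake_button (a joint): Travel of the brake button (m): 0 up (brake grips), 0.006 fully down. It moves straight down; the spring takes 8 N to start and 13 N at the bottom. The brake is fully off from about 0.001; 0.004 is a good press.
- button_top (a point): Centre of the top face of the brake button: a black ribbed rubber pad 46 mm along the rail by 36 mm across, in the middle of the sliding stop, 68 mm above the bench when up. Across the rail at each end of it stands a finger ridge (8 mm thick, inner faces 54 mm apart, top 8.5 mm above the button), which a finger can push on.
- lever_block: Set block with the clamping lever, the one to go to: fixed steel block on the rail, 30 mm long along the rail (faces 15 mm either way of its middle), 64 mm wide, top 59 mm above the bench; on it a black hub and a lever 72 mm long that points away from the tube bed, up to 86 mm above the bench. Origin on the bench under its middle; axes as the station's. It may stand on either side of the sliding stop, 75 to 225 mm from face to face.
- knob_block: The other set block, same size, with a round ribbed black knob of 34 mm diameter on top (83 mm high); on the other side of the sliding stop. Origin on the bench under its middle; axes as the station's.
- offcut: Loose upright piece of steel tube, 38 mm diameter, 60 mm high, beside the tube bed on the robot's side; origin at its underside. Leave alone.
- grinding_disc: Loose black grinding disc, 115 mm diameter, 7 mm thick, flat on the bench behind the rail; origin at its underside. Leave alone.
- spray_can: Loose white spray can, 56 mm diameter, 125 mm high, beyond the -y end of the rail; origin at its underside. Leave alone.
- spanner: Loose flat pin spanner, 140 mm long, flat on the bench on the robot's side; origin under the handle's middle. Leave alone.

How it is judged:
By the outcome, as a careful person would: the job done as asked, in the order asked, and still so for the second after the job is handed in, with the robot touching nothing.
It also fails if it takes over 40 s, if anything falls off the work surface, if the arm or the gripper's body presses on something with over 40 N, if the wrist force passes 120 N, or if a joint passes its speed limit or range.

### The arm

A 6-joint arm with a two-finger parallel gripper is mounted at the origin on the work surface. World frame = base frame: x ahead of the robot, y to its left, z up, the work surface at z = 0. Lengths are in mm, angles in rad, forces in N, time in s.
With the tool pointing down it reaches from about 350 to 775 mm from the base axis. Payload 7.3 kg.
Tool frame: the origin (TCP) lies at the very end of the fingers, on their centre line; the grasp point (between the pads) lies 19 mm behind it; z points along the fingers, y is the line along which they close (so a half turn about z gives the same grasp; the last joint's range is limited). The gripper opens to 92 mm and grips with 3 to 60 N. Pads are 19 mm wide; open, the fingers measure 130 mm over their backs; the gripper's body (75 mm by 190 mm) begins 47 mm behind the grasp point.
Start: joints at [-1.403, 0.342, 1.524, -0, 1.275, -0.146], TCP at [162.078, -499.378, 196.741] pointing down, gripper open.
Joint ranges: [-2.53, 2.53], [-0.77, 2.02], [0.04, 2.7], [-1, 4.14], [0.28, 2.66], [-3.11, 3.11]. Speed limits (rad/s): [2.57, 2.57, 3.14, 3.14, 3.14, 3.14].

### API

Orientations are given as [roll, pitch, yaw] about the fixed x, y, z axes, in that order (R = Rz(yaw) Ry(pitch) Rx(roll)).
In Python, from plant import bot gives the robot as it stands.
- The arm moves only by the tool send_rows, never from a script. Its argument "rows" is a list of rows, each an object of numbers: "x", "y", "z": the shift along the tool's x, y, z in units of 0.2 m (1.0 is 0.2 m); "ax", "ay", "az": the turn, a rotation vector about the tool's x, y, z in units of 60 degrees (1.0 is 60 degrees); "jaw": the opening, from -1 (shut) to 1 (fully open), so that 0 is half open. In form: [{"x": .., "y": .., "z": .., "ax": .., "ay": .., "az": .., "jaw": ..}, ...]. A call has exactly 10 rows; each row is the pose to reach, as a shift and turn from the pose commanded when the call began, along the tool's axes at that moment; what a row does not reach only later rows make up. A row lasts 1/8 s, in which the tool goes at most 62.5 mm and 10.7 degrees, less where a joint would pass 70% of its speed; a pose out of reach is approached as far as the arm can. A call with a number of a shift or a turn outside -1 to 1 is refused whole. A call with a gripper value outside its range is refused whole. The fingers move at their own pace and stop on an object; the grip force is fixed at half the most. Time passes only in rows, so rows that repeat a pose let the fingers close, or fill a call up. It gives the time, the measured TCP pose, the force, the opening and the grip force at its end, in the units of the state.
- bot.get_obs(): the state, without advancing time (a new reading comes with each control period).
- bot.capture(name): name is "scene" or "top"; returns (picture, depth): 420x560x3 uint8, red, green, blue; 420x560 float32, mm along the optical axis (not along the pixel's ray), 0 where there is no reading.
- bot.camera_model(name): a dict with "vertical_fov" (degrees; the focal length in pixels is half the picture's height over the tangent of half this angle, whatever the lens; pixels are square), "cx", "cy" (the principal point, pixels), "k1" (the pictures are not rectified: a ray, as slopes to the right and down, at radius r is drawn at 1 + k1 r^2 times it, then the intrinsics apply), "R" (3x3) and "t" (3): a world point X has camera coordinates R X + t. Camera axes: x right, y down, z forward; pixel columns grow to the right and rows downward; lengths in mm; the calibration is good to about 2 mm. A picture is of the moment at which its call begins. camera_model takes no time and is no camera call.
- bot.close_job(): hands the job in; it is judged then, once.
The state is a dict: "time": time; "joint_positions": joint angles; "dq": joint speeds; "tau": joint torques, N m; "tool_pos": TCP position; "tcp_rot": TCP orientation; "contact_force": force on the tool from outside, world axes, zero at the start; "moment": the same for the moment, N m; "grip_width": finger opening in mm; "finger_force": force on a finger pad.
Only numpy, scipy, OpenCV 4.12 (cv2) and the standard library are available. Lean on these libraries where they do the work, as an engineer would, in place of code of your own. Each camera call takes 0.05 s, during which the arm holds its last target. There are 200 camera calls.

## Working session

There is one attempt and no reset: what is moved stays moved. The work goes in short steps, Python scripts to look and compute and a tool call to move; the robot and the scene stay as the last step left them, time stands still between calls to the robot, and variables do not carry over. Pictures are saved under pics/ and viewed, at most 10 in all, crops included, and the job is handed in when it is done.

Besides the shell and the picture viewer there is one more tool, called after "Emit:" as a command line: name --argument value ..., lists and objects as JSON in quotes. send_rows: Moves the arm, as the interface text tells. Its arguments: {"type":"object","properties":{"rows":{"type":"array","items":{"type":"object","properties":{"x":{"type":"number","minimum":-1,"maximum":1},"y":{"type":"number","minimum":-1,"maximum":1},"z":{"type":"number","minimum":-1,"maximum":1},"ax":{"type":"number","minimum":-1,"maximum":1},"ay":{"type":"number","minimum":-1,"maximum":1},"az":{"type":"number","minimum":-1,"maximum":1},"jaw":{"type":"number"}}}}},"required":["rows"]}

```bash
mkdir -p pics; cat > h.py <<'E'
import numpy as np, cv2
from plant import bot
def cam(name):
    m=bot.camera_model(name); f=210/np.tan(np.radians(m["vertical_fov"])/2)
    return m,f
def world(name,u,v,z=None,depth=None):
    m,f=cam(name); a=np.array([(u-m["cx"])/f,(v-m["cy"])/f]); s=a.copy()
    for _ in range(20): s=a/(1+m["k1"]*(s@s))
    R=np.array(m["R"]);t=np.array(m["t"]); d=R.T@np.array([s[0],s[1],1]); c=-R.T@t
    k=depth if z is None else (z-c[2])/d[2]
    return c+k*d
E
python3 - <<'E'
from h import *
print(bot.get_obs())
for n in("scene","top"):
    p,d=bot.capture(n); np.savez(f"pics/{n}0.npz",p=p,d=d)
    cv2.imwrite(f"pics/{n}0.png",cv2.resize(p[:,:,::-1],(800,600)))
    m,f=cam(n); print(n,f,m)
E
```

```text
{'time': 0.0, 'joint_positions': array([-1.40296265e+00,  3.42704233e-01,  1.52502159e+00, -2.29896582e-05,
        1.27541667e+00, -1.46024205e-01]), 'dq': array([ 3.43580187e-05,  6.15430606e-04,  5.92852496e-04,  4.77608629e-04,
        1.34231123e-03, -2.58646256e-03]), 'tau': array([-1.54998645e-03, -4.31246603e+01, -2.44219869e+01,  7.15665333e-02,
        5.59677801e-02, -1.09340010e-04]), 'tool_pos': array([ 162.00705794, -498.89202798,  196.05301201]), 'tcp_rot': array([-3.14005611e+00, -2.03760540e-04,  3.13864434e-01]), 'contact_force': array([ 0.64102667,  0.18088476, -0.18002988]), 'moment': array([ 0.03388896, -0.05809673, -0.02473777]), 'finger_force': 0.0, 'grip_width': 91.92456854380897}
scene 497.3780524624541 {'vertical_fov': 45.78030815561635, 'cx': 278.3092010659457, 'cy': 209.893263736674, 'k1': -0.08537064816618957, 'R': array([[-0.64986475,  0.76004086,  0.00370048],
       [ 0.64705845,  0.55580148, -0.52191961],
       [-0.39873696, -0.33678273, -0.85298665]]), 't': array([ 460.47031359, -275.23145133, 1429.46942542])}
top 455.24343914636097 {'vertical_fov': 49.526963697575106, 'cx': 285.1789095202249, 'cy': 217.47228819277078, 'k1': -0.10855490939850339, 'R': array([[ 0.02877382, -0.99958027,  0.0033678 ],
       [-0.99764963, -0.02892753, -0.06211611],
       [ 0.06218746, -0.00157256, -0.99806325]]), 't': array([ -88.47552777,  555.12433591, 1112.77163549])}
```

View pics/scene0.png

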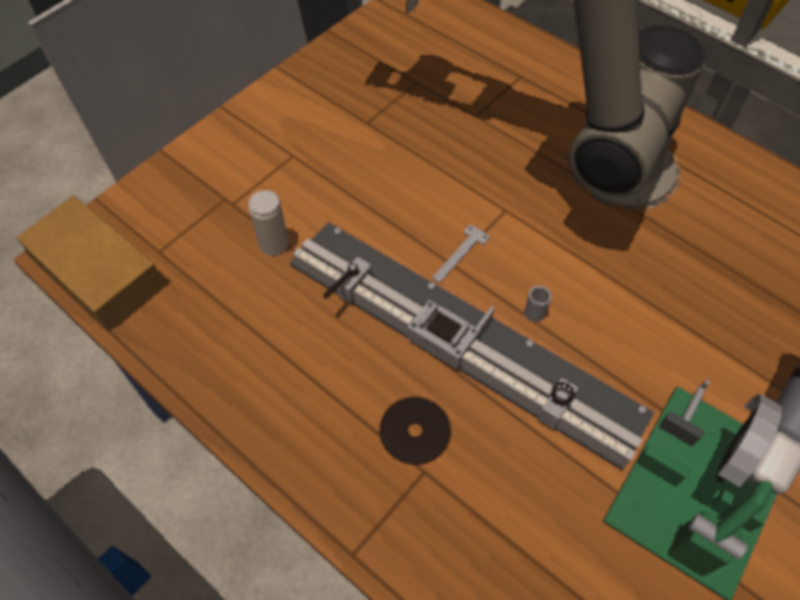

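View pics/top0.png

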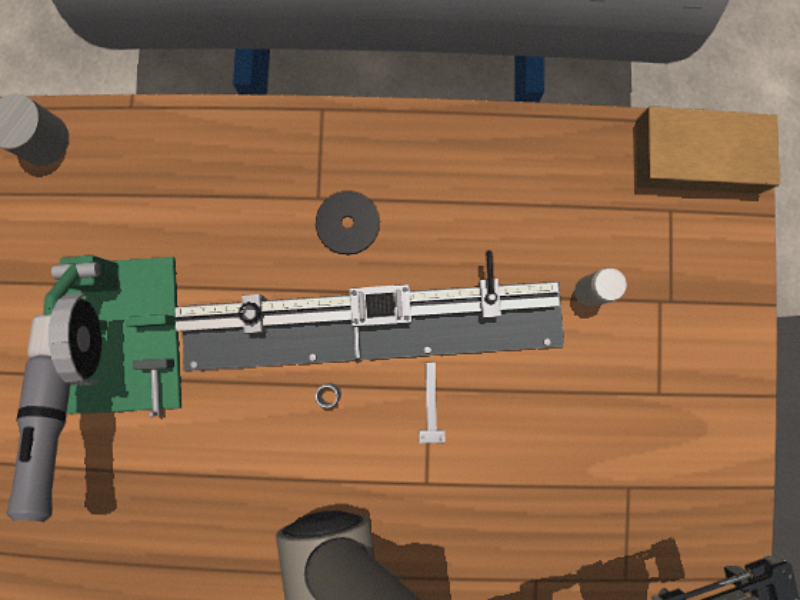

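The scene view shows the stop at (440,330), the lever block at (352,278) and the knob block at (560,400). The top view (800-wide) shows the button at (380,305), the lever block at (490,297) on the -y side, and the knob at (250,313). The push is therefore towards -y.

```bash
python3 - <<'E'
from h import *
p=np.load("pics/top0.npz")["p"]; d=np.load("pics/top0.npz")["d"]
g=cv2.cvtColor(p,cv2.COLOR_RGB2GRAY)
# button: dark blob within saddle
x0,y0,x1,y1=252,203,282,224
m=(g[y0:y1,x0:x1]<75).astype(np.uint8)
n,l,s,c=cv2.connectedComponentsWithStats(m)
i=1+np.argmax(s[1:,4]); print("button px",c[i]+[x0,y0],s[i])
b=world("top",*(c[i]+[x0,y0]),z=68); print("button",b, "depth z",world("top",*(c[i]+[x0,y0]),depth=d[int(c[i][1]+y0),int(c[i][0]+x0)]))
# white parts of rail: tops in depth 
hsv=cv2.cvtColor(p,cv2.COLOR_RGB2HSV)
w=((hsv[...,1]<60)&(hsv[...,2]>140)).astype(np.uint8); w[:190]=0;w[240:]=0;w[:,:124]=0;w[:,392:]=0
ys,xs=np.nonzero(w)
P=np.array([world("top",u,v,depth=d[v,u]) for u,v in zip(xs,ys)])
r=P[abs(P[:,2]-42)<6]; print(len(r))
vx,vy,cx,cy=cv2.fitLine(r[:,:2].astype(np.float32),cv2.DIST_HUBER,0,.01,.01).ravel(); print("rail dir",vx,vy,np.degrees(np.arctan2(vy,vx)),cx,cy)
yv=np.array([vx,vy])*np.sign(vy); xv=np.array([yv[1],-yv[0]])
al=(P[:,:2]-b[:2])@yv; ac=(P[:,:2]-b[:2])@xv
for k in range(-190,190,5):
    q=(al>=k)&(al<k+5)
    if q.any(): print(k,q.sum(),ac[q].min().round(),ac[q].max().round(),np.median(P[q,2]).round(),np.percentile(P[q,2],95).round(), end=" | ")
cv2.imwrite("pics/c.png",cv2.resize(p[185:250,150:380,::-1],None,fx=3.4,fy=3.4,interpolation=cv2.INTER_CUBIC))
E
```

```text
button px [265.65359477 213.02287582] [  4   2  21  17 306]
button [563.52642432 -25.71225679  68.        ] depth z [563.67088228 -25.62728279  65.96181943]Traceback (most recent call last):
  File "<stdin>", line 14, in <module>
  File "h.py", line 7, in world
    m,f=cam(name); a=np.array([(u-m["cx"])/f,(v-m["cy"])/f]); s=a.copy()
        ~~~^^^^^^
  File "h.py", line 4, in cam
    m=bot.camera_model(name); f=210/np.tan(np.radians(m["vertical_fov"])/2)
ValueError: time passes only in moves, steps and waits
```

```bash
sed -i 's/^import numpy as np, cv2/import numpy as np, cv2, functools/; s/^def cam/@functools.lru_cache(None)\ndef cam/' h.py; python3 - <<'E'
from h import *
p=np.load("pics/top0.npz")["p"]; d=np.load("pics/top0.npz")["d"]
b=np.array([563.5,-25.7])
hsv=cv2.cvtColor(p,cv2.COLOR_RGB2HSV)
w=((hsv[...,1]<60)&(hsv[...,2]>140)).astype(np.uint8); w[:190]=0;w[240:]=0;w[:,:124]=0;w[:,392:]=0
ys,xs=np.nonzero(w)
P=np.array([world("top",u,v,depth=d[v,u]) for u,v in zip(xs,ys)])
r=P[abs(P[:,2]-42)<6]
vx,vy,cx,cy=cv2.fitLine(r[:,:2].astype(np.float32),cv2.DIST_HUBER,0,.01,.01).ravel(); print(len(r),"rail dir",vx,vy,np.degrees(np.arctan2(vy,vx)),cx,cy)
yv=np.array([vx,vy])*np.sign(vy); xv=np.array([yv[1],-yv[0]])
print("rail centre off",(np.array([cx,cy])-b)@xv)
al=(P[:,:2]-b)@yv; ac=(P[:,:2]-b)@xv
for k in range(-230,60,4):
    q=(al>=k)&(al<k+4)
    if q.any(): print(k,q.sum(),int(ac[q].min()),int(ac[q].max()),int(np.median(P[q,2])), end=" | ")
cv2.imwrite("pics/c.png",cv2.resize(p[185:250,150:380,::-1],None,fx=3.4,fy=3.4,interpolation=cv2.INTER_CUBIC))
E
```

```text
2526 rail dir 0.09541478 -0.9954376 -84.5248 556.9822 4.372709
rail centre off -3.618704600842076
-230 16 -18 18 42 | -226 22 -17 18 41 | -222 22 -17 19 41 | -218 15 -19 19 42 | -214 27 -19 19 41 | -210 19 -19 19 42 | -206 11 -19 17 41 | -202 37 -29 30 58 | -198 35 -29 31 60 | -194 25 -31 19 60 | -190 20 -31 3 58 | -186 20 -30 3 60 | -182 23 -30 30 59 | -178 39 -30 29 59 | -174 44 -30 31 57 | -170 21 -19 23 41 | -166 23 -18 23 42 | -162 22 -18 23 41 | -158 20 -18 18 41 | -154 19 -17 18 41 | -150 21 -17 19 42 | -146 23 -19 19 42 | -142 22 -19 19 42 | -138 24 -19 19 41 | -134 24 -19 23 40 | -130 20 -18 22 41 | -126 26 -18 23 42 | -122 22 -18 23 41 | -118 17 -18 18 42 | -114 23 -17 18 41 | -110 18 -17 19 40 | -106 23 -19 19 42 | -102 25 -19 19 41 | -98 19 -19 19 42 | -94 25 -18 23 41 | -90 23 -18 23 41 | -86 22 -18 23 41 | -82 22 -17 18 42 | -78 19 -17 19 41 | -74 20 -17 19 42 | -70 25 -19 19 41 | -66 20 -19 19 42 | -62 24 -19 20 43 | -58 23 -19 23 41 | -54 20 -18 24 41 | -50 43 -31 31 56 | -46 36 -30 31 56 | -42 36 -30 29 56 | -38 66 -80 29 71 | -34 41 -30 30 75 | -30 22 -29 30 58 | -26 26 -29 30 56 | -22 18 -29 31 57 | -18 16 -31 31 56 | -14 18 -31 31 55 | -10 17 -30 31 56 | -6 17 -30 32 56 | -2 16 -30 29 56 | 2 17 -30 30 56 | 6 15 -30 30 57 | 10 17 -29 30 55 | 14 15 -29 31 57 | 18 15 -29 31 56 | 22 32 -31 31 56 | 26 46 -31 31 73 | 30 37 -30 29 75 | 34 29 -30 29 57 | 38 48 -58 30 56 | 42 48 -58 30 55 | 46 31 -29 30 56 | 50 22 -27 20 41 | 54 24 -18 20 42 | 58 19 -18 23 41 |
```

View pics/c.png

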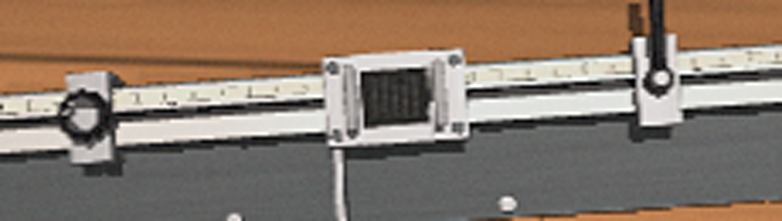

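The top crop confirms the button sits mid-saddle and the lever block is to the right (−y). Along the rail, with the button as zero, the stop's face is at about −50 mm and the block's near face at about −172 mm. That leaves a gap of about 121 mm. The rail's y direction is (−0.0954, 0.9954). I'll press with the jaws shut and the tool's y axis along the rail.

Emit:
send_rows --rows '[{"x": 0.1,"y": -0.062,"jaw": -1},{"x": 0.2,"y": -0.124,"jaw": -1},{"x": 0.3,"y": -0.186,"jaw": -1},{"x": 0.4,"y": -0.248,"jaw": -1},{"x": 0.5,"y": -0.31,"jaw": -1},{"x": 0.6,"y": -0.372,"jaw": -1},{"x": 0.7,"y": -0.434,"jaw": -1},{"x": 0.8,"y": -0.496,"jaw": -1},{"x": 0.9,"y": -0.558,"jaw": -1},{"x": 1.0,"y": -0.62,"jaw": -1}]'

```text
schema error: expected keys x, y, z, ax, ay, az, jaw
```

Emit:
send_rows --rows '[{"x": 0.1,"y": -0.062,"jaw": -1},{"x": 0.2,"y": -0.124,"jaw": -1},{"x": 0.3,"y": -0.186,"jaw": -1},{"x": 0.4,"y": -0.248,"jaw": -1},{"x": 0.5,"y": -0.31,"jaw": -1},{"x": 0.6,"y": -0.372,"jaw": -1},{"x": 0.7,"y": -0.434,"jaw": -1},{"x": 0.8,"y": -0.496,"jaw": -1},{"x": 0.9,"y": -0.558,"jaw": -1},{"x": 1.0,"y": -0.62,"jaw": -1}]'

```text
schema error: expected keys x, y, z, ax, ay, az, jaw
```

Emit:
send_rows --rows '[{"x": 0.1,"y": -0.06,"az": 0.03,"jaw": -1},{"x": 0.2,"y": -0.12,"az": 0.06,"jaw": -1},{"x": 0.3,"y": -0.18,"z": 0.05,"az": 0.09,"jaw": -1},{"x": 0.4,"y": -0.25,"z": 0.1,"az": 0.12,"jaw": -1},{"x": 0.5,"y": -0.31,"z": 0.15,"az": 0.15,"jaw": -1},{"x": 0.6,"y": -0.37,"z": 0.2,"az": 0.18,"jaw": -1},{"x": 0.64,"y": -0.393,"z": 0.28,"az": 0.208,"jaw": -1},{"x": 0.64,"y": -0.393,"z": 0.36,"az": 0.208,"jaw": -1},{"x": 0.64,"y": -0.393,"z": 0.42,"az": 0.208,"jaw": -1},{"x": 0.64,"y": -0.393,"z": 0.42,"az": 0.208,"jaw": -1}]'

```text
schema error: expected keys x, y, z, ax, ay, az, jaw
```

Emit:
send_rows --rows '[{"x": 0.1,"y": -0.062,"z": 0,"ax": 0,"ay": 0,"az": 0,"jaw": -1},{"x": 0.2,"y": -0.124,"z": 0,"ax": 0,"ay": 0,"az": 0,"jaw": -1},{"x": 0.3,"y": -0.186,"z": 0,"ax": 0,"ay": 0,"az": 0,"jaw": -1},{"x": 0.4,"y": -0.248,"z": 0,"ax": 0,"ay": 0,"az": 0,"jaw": -1},{"x": 0.5,"y": -0.31,"z": 0,"ax": 0,"ay": 0,"az": 0,"jaw": -1},{"x": 0.6,"y": -0.372,"z": 0,"ax": 0,"ay": 0,"az": 0,"jaw": -1},{"x": 0.7,"y": -0.434,"z": 0,"ax": 0,"ay": 0,"az": 0,"jaw": -1},{"x": 0.8,"y": -0.496,"z": 0,"ax": 0,"ay": 0,"az": 0,"jaw": -1},{"x": 0.9,"y": -0.558,"z": 0,"ax": 0,"ay": 0,"az": 0,"jaw": -1},{"x": 1.0,"y": -0.62,"z": 0,"ax": 0,"ay": 0,"az": 0,"jaw": -1}]'

```text
time: 1.35
tool_pos: [314.9, -317.5, 196.8]
tcp_rot: [3.142, -0.0, 0.315]
contact_force: [0.4, -1.5, -0.1]
grip_width: 0.8
finger_force: 0.0
```

Emit:
send_rows --rows '[{"x": 0.1,"y": -0.062,"z": 0,"ax": 0,"ay": 0,"az": 0,"jaw": -1},{"x": 0.2,"y": -0.124,"z": 0,"ax": 0,"ay": 0,"az": 0,"jaw": -1},{"x": 0.3,"y": -0.186,"z": 0,"ax": 0,"ay": 0,"az": 0,"jaw": -1},{"x": 0.4,"y": -0.248,"z": 0,"ax": 0,"ay": 0,"az": 0,"jaw": -1},{"x": 0.5,"y": -0.31,"z": 0,"ax": 0,"ay": 0,"az": 0,"jaw": -1},{"x": 0.6,"y": -0.372,"z": 0,"ax": 0,"ay": 0,"az": 0,"jaw": -1},{"x": 0.7,"y": -0.434,"z": 0,"ax": 0,"ay": 0,"az": 0,"jaw": -1},{"x": 0.8,"y": -0.496,"z": 0,"ax": 0,"ay": 0,"az": 0,"jaw": -1},{"x": 0.9,"y": -0.558,"z": 0,"ax": 0,"ay": 0,"az": 0,"jaw": -1},{"x": 1.0,"y": -0.62,"z": 0,"ax": 0,"ay": 0,"az": 0,"jaw": -1}]'

```text
time: 2.6
tool_pos: [466.1, -137.7, 196.8]
tcp_rot: [-3.141, -0.0, 0.315]
contact_force: [-0.5, 0.0, -0.3]
grip_width: 0.8
finger_force: 0.0
```

Emit:
send_rows --rows '[{"x": 0.1,"y": -0.06,"z": 0,"ax": 0,"ay": 0,"az": 0.03,"jaw": -1},{"x": 0.2,"y": -0.12,"z": 0,"ax": 0,"ay": 0,"az": 0.06,"jaw": -1},{"x": 0.3,"y": -0.18,"z": 0.05,"ax": 0,"ay": 0,"az": 0.09,"jaw": -1},{"x": 0.4,"y": -0.25,"z": 0.1,"ax": 0,"ay": 0,"az": 0.12,"jaw": -1},{"x": 0.5,"y": -0.31,"z": 0.15,"ax": 0,"ay": 0,"az": 0.15,"jaw": -1},{"x": 0.6,"y": -0.37,"z": 0.2,"ax": 0,"ay": 0,"az": 0.18,"jaw": -1},{"x": 0.64,"y": -0.393,"z": 0.28,"ax": 0,"ay": 0,"az": 0.208,"jaw": -1},{"x": 0.64,"y": -0.393,"z": 0.36,"ax": 0,"ay": 0,"az": 0.208,"jaw": -1},{"x": 0.64,"y": -0.393,"z": 0.42,"ax": 0,"ay": 0,"az": 0.208,"jaw": -1},{"x": 0.64,"y": -0.393,"z": 0.42,"ax": 0,"ay": 0,"az": 0.208,"jaw": -1}]'

```text
time: 3.85
tool_pos: [562.5, -25.7, 111.8]
tcp_rot: [-3.141, 0.002, 0.096]
contact_force: [-0.7, 0.2, 0.9]
grip_width: 0.7
finger_force: 0.0
```

```bash
python3 - <<'E'
from h import *
a,_=bot.capture("scene"); b,_=bot.capture("top"); print(bot.get_obs()["tool_pos"])
k=dict(fx=4,fy=4,interpolation=cv2.INTER_CUBIC)
cv2.imwrite("pics/v1.png",np.hstack([cv2.resize(a[160:300,220:320,::-1],None,**k),cv2.resize(b[140:280,215:315,::-1],None,**k)]))
E
```

```text
[563.54754141 -26.0396209  113.09456611]
```

View pics/v1.png

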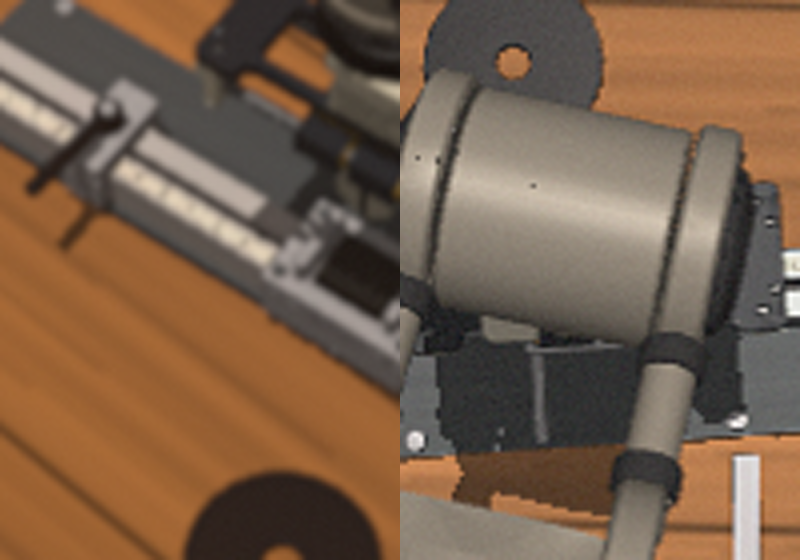

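The arm hides the stop from the top camera, but the scene view at left still shows it. I'll lower to just above the ridges and check the alignment there.

Emit:
send_rows --rows '[{"x": 0,"y": 0,"z": 0.03,"ax": 0,"ay": 0,"az": 0,"jaw": -1},{"x": 0,"y": 0,"z": 0.06,"ax": 0,"ay": 0,"az": 0,"jaw": -1},{"x": 0,"y": 0,"z": 0.09,"ax": 0,"ay": 0,"az": 0,"jaw": -1},{"x": 0,"y": 0,"z": 0.12,"ax": 0,"ay": 0,"az": 0,"jaw": -1},{"x": 0,"y": 0,"z": 0.15,"ax": 0,"ay": 0,"az": 0,"jaw": -1},{"x": 0,"y": 0,"z": 0.16,"ax": 0,"ay": 0,"az": 0,"jaw": -1},{"x": 0,"y": 0,"z": 0.16,"ax": 0,"ay": 0,"az": 0,"jaw": -1},{"x": 0,"y": 0,"z": 0.16,"ax": 0,"ay": 0,"az": 0,"jaw": -1},{"x": 0,"y": 0,"z": 0.16,"ax": 0,"ay": 0,"az": 0,"jaw": -1},{"x": 0,"y": 0,"z": 0.16,"ax": 0,"ay": 0,"az": 0,"jaw": -1}]'

```text
time: 5.2
tool_pos: [563.6, -25.8, 80.9]
tcp_rot: [3.141, -0.0, 0.096]
contact_force: [0.4, -0.3, -0.4]
grip_width: 0.4
finger_force: 0.0
```

```bash
python3 - <<'E'
from h import *
a,d=bot.capture("scene"); o=bot.get_obs(); print(o["tool_pos"],o["contact_force"])
np.savez("pics/s2.npz",p=a,d=d)
cv2.imwrite("pics/v2.png",cv2.resize(a[180:270,260:380,::-1],None,fx=6.6,fy=6.6,interpolation=cv2.INTER_CUBIC))
E
```

```text
[563.54830083 -25.7745649   80.82104701] [-0.38015911  0.23667531 -0.20529826]
```

View pics/v2.png

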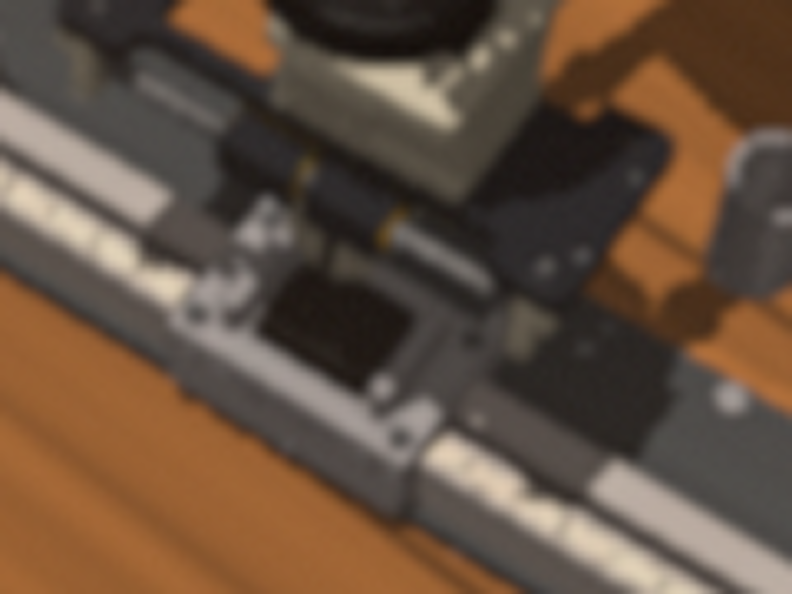

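```bash
python3 - <<'E'
from h import *
m,f=cam("scene")
def proj(X):
    c=np.array(m["R"])@X+m["t"]; s=c[:2]/c[2]; s=s*(1+m["k1"]*(s@s)); return ((s*f+[m["cx"],m["cy"]]-[260,180])*6.6).round()
yv=np.array([-.0954,.9954,0]); xv=np.array([.9954,.0954,0]); b=np.array([563.5,-25.7,0])
print("tcp",proj(np.array([563.5,-25.8,80.9])))
for s in((-19,-10),(-19,10),(19,10),(19,-10)): print("tip",s,proj(b+yv*s[0]+xv*s[1]+[0,0,81]))
for s in((-23,-18),(-23,18),(23,18),(23,-18)): print("btn",s,proj(b+yv*s[0]+xv*s[1]+[0,0,68]))
p=np.load("pics/s2.npz")["p"]
cv2.imwrite("pics/v3.png",cv2.resize(p[205:240,285:335,::-1],None,fx=14,fy=14,interpolation=cv2.INTER_CUBIC))
E
```

```text
tcp [336. 291.]
tip (-19, -10) [306. 244.]
tip (-19, 10) [275. 285.]
tip (19, 10) [366. 339.]
tip (19, -10) [397. 298.]
btn (-23, -18) [307. 241.]
btn (-23, 18) [251. 313.]
btn (23, 18) [361. 380.]
btn (23, -18) [416. 306.]
```

View pics/v3.png

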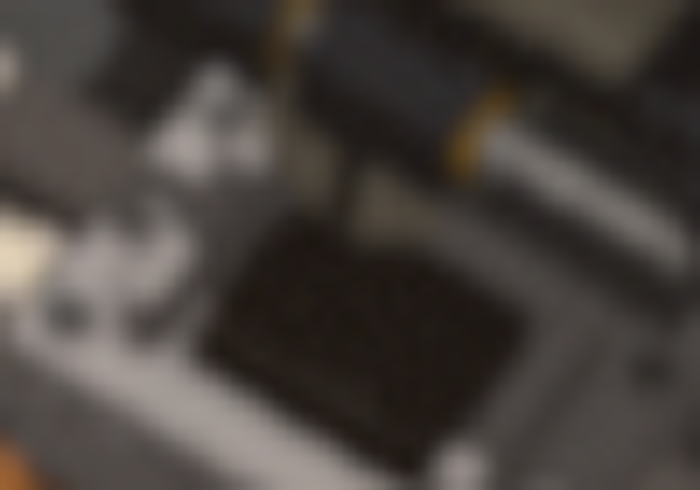

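The crop shows the fingertips over the black button. Its projected corners match the picture to within a few mm, so the alignment is good. I'll press now, to about z = 64.2.

Emit:
send_rows --rows '[{"x": 0,"y": 0,"z": 0.02,"ax": 0,"ay": 0,"az": 0,"jaw": -1},{"x": 0,"y": 0,"z": 0.04,"ax": 0,"ay": 0,"az": 0,"jaw": -1},{"x": 0,"y": 0,"z": 0.055,"ax": 0,"ay": 0,"az": 0,"jaw": -1},{"x": 0,"y": 0,"z": 0.06,"ax": 0,"ay": 0,"az": 0,"jaw": -1},{"x": 0,"y": 0,"z": 0.065,"ax": 0,"ay": 0,"az": 0,"jaw": -1},{"x": 0,"y": 0,"z": 0.07,"ax": 0,"ay": 0,"az": 0,"jaw": -1},{"x": 0,"y": 0,"z": 0.075,"ax": 0,"ay": 0,"az": 0,"jaw": -1},{"x": 0,"y": 0,"z": 0.08,"ax": 0,"ay": 0,"az": 0,"jaw": -1},{"x": 0,"y": 0,"z": 0.0825,"ax": 0,"ay": 0,"az": 0,"jaw": -1},{"x": 0,"y": 0,"z": 0.0825,"ax": 0,"ay": 0,"az": 0,"jaw": -1}]'

```text
time: 6.5
tool_pos: [563.5, -25.8, 64.2]
tcp_rot: [3.142, 0.0, 0.096]
contact_force: [0.2, -0.7, 0.0]
grip_width: 0.3
finger_force: 0.0
```

```bash
python3 - <<'E'
from h import *
a,d=bot.capture("scene"); o=bot.get_obs(); print(o["tool_pos"],o["contact_force"],o["tau"],o["joint_positions"])
np.savez("pics/s3.npz",p=a,d=d)
cv2.imwrite("pics/v4.png",cv2.resize(a[195:255,275:355,::-1],None,fx=10,fy=10,interpolation=cv2.INTER_CUBIC))
E
```

```text
[563.48546545 -25.76832462  64.21353158] [-0.55524804 -0.44270174  0.76279356] [-4.85752244e-04 -4.96846712e+01 -2.07391137e+01  4.80253331e-02
 -6.86386717e-02 -6.51055529e-06] [-1.81509514e-01  5.47348645e-01  1.58958500e+00 -9.43495014e-05
  1.00463569e+00  1.29338187e+00]
```

View pics/v4.png

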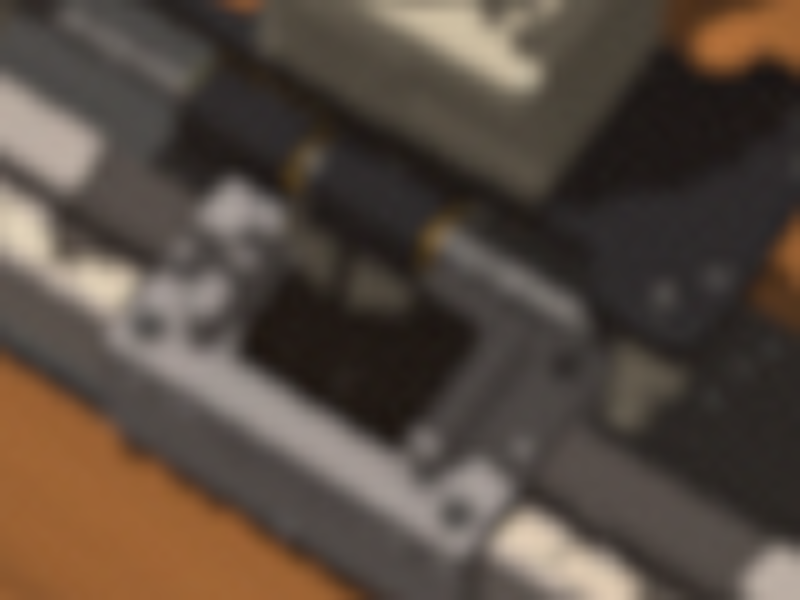

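The tips are now over the far part of the button, at about (370,290) in the crop, and still show no force. I'll use this frame's depth to see where they really end.

```bash
python3 - <<'E'
from h import *
d=np.load("pics/s3.npz")["d"]; b=np.array([563.5,-25.7])
yv=np.array([-.0954,.9954]); xv=np.array([.9954,.0954])
for v in range(213,242,2):
    print(v,end=": ")
    for u in range(296,328,3):
        X=world("scene",u,v,depth=d[v,u]); q=X[:2]-b
        print("%d,%d,%d"%(q@yv,q@xv,X[2]),end="  ")
    print()
E
```

```text
213: -66,-42,9  -13,35,166  -5,35,173  -12,10,133  7,34,185  12,30,184  17,25,182  22,22,183  28,21,186  37,24,198  43,23,203  
215: -49,-13,55  -43,-17,56  -31,-10,78  1,34,169  8,35,178  15,34,184  20,30,184  25,26,183  29,20,177  29,6,158  44,25,200  
217: -46,-8,56  -33,-1,78  -28,-5,78  -12,8,113  9,35,170  16,34,176  22,33,182  28,32,186  32,24,178  -4,-69,13  1,-74,11  
219: -43,-4,54  -30,3,79  -27,-5,69  -11,9,105  -3,10,115  17,36,172  23,35,176  29,32,177  34,29,179  39,23,176  4,-69,12  
221: -33,10,77  -29,5,74  -27,-5,60  -19,-5,68  -3,9,105  3,8,111  24,35,168  30,33,173  6,-31,58  42,28,177  47,25,177  
223: -31,14,76  -27,8,70  -22,2,68  -15,0,69  -3,7,93  4,9,105  12,9,111  6,-17,68  9,-26,58  16,-29,59  50,30,179  
225: -27,19,76  -27,6,58  -18,8,70  -13,2,66  -7,0,67  -1,-2,71  3,-9,67  9,-12,68  15,-16,68  18,-27,56  27,-22,73  
227: -26,20,70  -22,15,67  -15,12,68  -10,8,69  -4,5,71  0,0,67  6,-4,68  11,-9,66  18,-11,68  21,-21,58  31,-16,75  
229: -28,17,55  -20,17,61  -11,18,72  -7,11,66  -1,8,69  3,4,68  9,0,68  15,-3,68  20,-8,67  27,-9,73  34,-11,76  
231: -25,21,54  -19,19,56  -11,17,61  -5,15,65  0,10,64  5,5,62  12,5,69  18,1,69  22,-6,62  31,-2,76  34,-12,66  
233: -21,28,59  -14,25,61  -10,19,57  -3,18,62  4,17,69  9,12,66  15,8,67  21,5,68  28,4,75  34,1,76  35,-11,58  
235: -19,31,55  -12,28,57  -7,23,56  0,21,60  4,17,60  13,18,71  17,12,65  22,7,64  31,8,75  34,0,64  39,-6,61  
237: -17,32,49  -11,30,52  -3,29,59  0,23,55  7,22,61  13,19,62  20,16,65  262,511,1073  34,13,76  35,0,56  41,-3,58  
239: -18,30,35  -10,30,44  -1,33,57  5,30,61  10,26,59  15,20,56  21,18,59  30,20,72  34,12,64  38,4,56  44,2,61  
241: -19,28,20  -9,32,39  -2,30,42  5,31,52  13,29,58  18,24,56  23,21,56  31,20,64  36,14,60  41,9,58  46,5,57
```

The depth shows the button's centre at (0,0,67), still in view under the fingers. When shut, the tips therefore end about 20 mm above the nominal TCP, at around z = 85–90 now. Their position across and along the rail is right. I'll descend until the force reading shows contact.

Emit:
send_rows --rows '[{"x": 0,"y": 0,"z": 0.01,"ax": 0,"ay": 0,"az": 0,"jaw": -1},{"x": 0,"y": 0,"z": 0.02,"ax": 0,"ay": 0,"az": 0,"jaw": -1},{"x": 0,"y": 0,"z": 0.03,"ax": 0,"ay": 0,"az": 0,"jaw": -1},{"x": 0,"y": 0,"z": 0.04,"ax": 0,"ay": 0,"az": 0,"jaw": -1},{"x": 0,"y": 0,"z": 0.05,"ax": 0,"ay": 0,"az": 0,"jaw": -1},{"x": 0,"y": 0,"z": 0.06,"ax": 0,"ay": 0,"az": 0,"jaw": -1},{"x": 0,"y": 0,"z": 0.065,"ax": 0,"ay": 0,"az": 0,"jaw": -1},{"x": 0,"y": 0,"z": 0.07,"ax": 0,"ay": 0,"az": 0,"jaw": -1},{"x": 0,"y": 0,"z": 0.07,"ax": 0,"ay": 0,"az": 0,"jaw": -1},{"x": 0,"y": 0,"z": 0.07,"ax": 0,"ay": 0,"az": 0,"jaw": -1}]'

```text
time: 7.8
tool_pos: [563.5, -25.8, 50.2]
tcp_rot: [3.141, -0.0, 0.096]
contact_force: [-0.1, 0.5, 0.6]
grip_width: 0.3
finger_force: 0.0
```

```bash
python3 - <<'E'
from h import *
a,d=bot.capture("scene"); o=bot.get_obs(); print(o["tool_pos"],o["contact_force"])
b=np.array([563.5,-25.7])
yv=np.array([-.0954,.9954]); xv=np.array([.9954,.0954])
for v in range(215,240,1):
    print(v,end=": ")
    for u in range(302,322,2):
        X=world("scene",u,v,depth=d[v,u]); q=X[:2]-b
        print("%d,%d,%d"%(q@yv,q@xv,X[2]),end="  ")
    print()
E
```

```text
[563.51418407 -25.77241461  50.25032079] [ 0.13287151  0.40406307 -0.00382146]
215: -6,34,163  -2,31,163  3,33,171  6,30,169  9,28,169  13,26,171  15,21,166  20,21,171  26,24,181  31,25,186  
216: -4,36,162  -2,31,158  3,34,169  7,33,170  11,30,171  14,28,171  17,25,169  21,23,171  25,20,170  31,23,180  
217: -5,35,157  -14,9,112  4,34,165  7,32,165  12,32,170  16,30,171  19,28,172  23,26,172  26,22,169  29,18,167  
218: -4,35,153  -13,10,109  5,36,164  9,35,167  13,34,169  17,32,171  20,29,169  24,28,172  27,23,168  29,19,165  
219: -26,-3,73  -13,10,105  4,34,157  9,35,163  13,33,164  19,35,172  21,31,169  24,28,168  29,27,170  31,22,165  
220: -26,-4,67  -14,8,98  5,35,154  10,35,159  14,34,163  18,33,165  23,33,169  26,30,169  29,27,166  31,20,159  
221: -26,-3,63  -13,9,95  -7,10,102  10,34,154  14,33,157  262,511,1073  24,34,168  27,32,168  30,28,165  33,24,163  
222: -26,-5,56  -12,10,93  -8,8,94  -3,9,101  14,34,154  20,35,161  24,34,164  28,33,167  31,29,163  34,27,164  
223: -22,1,66  -17,1,70  -7,10,93  -3,8,94  15,35,151  20,35,157  24,35,160  28,33,162  32,31,164  35,28,
[... 942 characters left out ...]
59  -6,16,56  -1,16,61  3,16,67  6,12,64  11,11,68  15,8,67  19,6,68  22,2,65  27,2,71  
234: -7,23,60  -4,19,58  0,18,61  3,15,60  8,16,67  13,15,70  16,11,68  20,7,67  22,1,59  29,7,75  
235: -6,25,60  -3,21,58  0,16,53  5,18,62  9,17,65  14,16,69  18,14,69  21,9,65  28,13,79  31,9,76  
236: -5,26,57  -2,23,57  1,21,57  4,16,54  10,18,63  15,18,67  19,15,67  22,11,65  28,13,74  32,11,76  
237: -3,29,58  0,25,57  3,22,56  6,20,56  9,15,52  15,17,61  20,16,66  22,10,58  30,17,77  34,13,76  
238: -2,30,57  1,28,58  4,25,57  8,23,59  13,21,60  15,16,56  21,18,64  27,20,73  32,19,77  34,13,71  
239: -3,30,51  2,30,57  5,27,56  10,26,60  14,24,62  18,21,60  20,16,56  28,20,70  34,24,82  34,13,67
```

The tips are now at about z = 81, so contact should come after another 13 mm or so.

Emit:
send_rows --rows '[{"x": 0,"y": 0,"z": 0.01,"ax": 0,"ay": 0,"az": 0,"jaw": -1},{"x": 0,"y": 0,"z": 0.02,"ax": 0,"ay": 0,"az": 0,"jaw": -1},{"x": 0,"y": 0,"z": 0.025,"ax": 0,"ay": 0,"az": 0,"jaw": -1},{"x": 0,"y": 0,"z": 0.03,"ax": 0,"ay": 0,"az": 0,"jaw": -1},{"x": 0,"y": 0,"z": 0.035,"ax": 0,"ay": 0,"az": 0,"jaw": -1},{"x": 0,"y": 0,"z": 0.04,"ax": 0,"ay": 0,"az": 0,"jaw": -1},{"x": 0,"y": 0,"z": 0.045,"ax": 0,"ay": 0,"az": 0,"jaw": -1},{"x": 0,"y": 0,"z": 0.05,"ax": 0,"ay": 0,"az": 0,"jaw": -1},{"x": 0,"y": 0,"z": 0.05,"ax": 0,"ay": 0,"az": 0,"jaw": -1},{"x": 0,"y": 0,"z": 0.05,"ax": 0,"ay": 0,"az": 0,"jaw": -1}]'

```text
time: 9.1
tool_pos: [563.5, -25.8, 40.2]
tcp_rot: [3.141, -0.0, 0.096]
contact_force: [0.9, 0.8, -0.3]
grip_width: 0.2
finger_force: 0.0
```

Emit:
send_rows --rows '[{"x": 0,"y": 0,"z": 0.003,"ax": 0,"ay": 0,"az": 0,"jaw": -1},{"x": 0,"y": 0,"z": 0.006,"ax": 0,"ay": 0,"az": 0,"jaw": -1},{"x": 0,"y": 0,"z": 0.009,"ax": 0,"ay": 0,"az": 0,"jaw": -1},{"x": 0,"y": 0,"z": 0.012,"ax": 0,"ay": 0,"az": 0,"jaw": -1},{"x": 0,"y": 0,"z": 0.015,"ax": 0,"ay": 0,"az": 0,"jaw": -1},{"x": 0,"y": 0,"z": 0.017,"ax": 0,"ay": 0,"az": 0,"jaw": -1},{"x": 0,"y": 0,"z": 0.02,"ax": 0,"ay": 0,"az": 0,"jaw": -1},{"x": 0,"y": 0,"z": 0.02,"ax": 0,"ay": 0,"az": 0,"jaw": -1},{"x": 0,"y": 0,"z": 0.02,"ax": 0,"ay": 0,"az": 0,"jaw": -1},{"x": 0,"y": 0,"z": 0.02,"ax": 0,"ay": 0,"az": 0,"jaw": -1}]'

```text
time: 10.35
tool_pos: [563.6, -25.8, 37.2]
tcp_rot: [3.141, -0.001, 0.096]
contact_force: [-2.8, 0.5, 6.7]
grip_width: 0.1
finger_force: 4.1
```

```bash
python3 - <<'E'
from h import *
a,d=bot.capture("scene"); o=bot.get_obs(); print(o["tool_pos"],o["contact_force"])
b=np.array([563.5,-25.7])
yv=np.array([-.0954,.9954]); xv=np.array([.9954,.0954])
for v in range(220,236,1):
    print(v,end=": ")
    for u in range(302,322,2):
        X=world("scene",u,v,depth=d[v,u]); q=X[:2]-b
        print("%d,%d,%d"%(q@yv,q@xv,X[2]),end="  ")
    print()
E
```

```text
[563.59854445 -25.76028672  37.17297435] [-2.5669179   0.51184451  8.4383306 ]
220: -4,34,143  -14,8,98  5,36,157  8,32,154  13,33,160  17,30,159  19,26,156  23,23,156  27,22,158  32,24,166  
221: -5,33,137  -13,10,96  6,37,154  9,34,153  14,34,158  17,31,156  21,29,157  24,25,156  27,22,154  29,16,147  
222: -26,-4,57  -13,9,91  6,35,147  10,35,152  15,35,156  19,33,158  22,30,156  26,29,159  29,25,155  28,14,140  
223: -22,1,65  -11,12,92  5,34,141  11,35,148  16,37,155  18,32,151  23,32,156  28,31,159  29,25,152  28,12,132  
224: -20,4,67  -12,9,82  -7,9,87  10,34,141  16,35,148  20,34,150  24,33,153  28,32,155  30,26,151  34,24,151  
225: -18,7,69  -11,11,80  -6,11,86  10,34,137  16,36,145  20,33,145  26,36,154  28,32,152  32,28,150  35,26,149  
226: -18,8,65  -11,10,76  -5,11,83  -2,8,81  16,35,139  21,36,147  25,34,147  30,34,152  32,29,147  36,27,148  
227: -15,12,68  -12,8,66  -6,9,74  0,11,83  4,10,87  22,36,142  26,36,147  30,33,146  14,-10,67  38,30,150  
228: -14,13,67  -10,11,67  -6,10,71  -2,8,72  3,9,79  9,11,90  26,35,141  28,29,135  15,-6,69  19,-9,68  
229: -12,16,69  -9,13,67  -6,9,65  -1,8,68  4,10,79  8,8,79  13,8,83  14,0,71  16,-7,64  21,-7,69  
230: -12,17,65  -8,15,67  -5,11,64  0,12,72  4,10,74  9,10,78  14,9,82  14,0,67  18,-3,68  22,-5,69  
231: -11,18,64  -7,15,63  -3,14,66  0,11,66  3,7,64  9,8,71  12,4,68  16,1,68  19,-1,66  22,-6,62  
232: -12,16,55  -5,18,65  -2,15,65  2,14,68  5,10,65  10,10,69  14,8,72  17,3,67  21,2,70  23,-4,60  
233: -9,20,58  -5,18,59  -1,17,63  3,16,68  7,13,65  11,12,69  14,8,66  18,5,66  21,1,63  28,5,76  
234: -8,22,57  -4,19,57  -1,16,57  5,18,66  9,16,68  13,14,69  16,10,67  20,8,67  22,2,60  30,8,78  
235: -6,25,59  -2,23,61  0,16,53  4,17,60  9,16,64  13,14,64  18,13,69  21,9,66  28,13,78  31,9,77
```

Contact: about 8 N with the arm yielding about 1 mm. I'll press about 4.4 mm further for roughly 4 mm of button travel, where about 11 N is expected.

Emit:
send_rows --rows '[{"x": 0,"y": 0,"z": 0.003,"ax": 0,"ay": 0,"az": 0,"jaw": -1},{"x": 0,"y": 0,"z": 0.006,"ax": 0,"ay": 0,"az": 0,"jaw": -1},{"x": 0,"y": 0,"z": 0.009,"ax": 0,"ay": 0,"az": 0,"jaw": -1},{"x": 0,"y": 0,"z": 0.012,"ax": 0,"ay": 0,"az": 0,"jaw": -1},{"x": 0,"y": 0,"z": 0.015,"ax": 0,"ay": 0,"az": 0,"jaw": -1},{"x": 0,"y": 0,"z": 0.018,"ax": 0,"ay": 0,"az": 0,"jaw": -1},{"x": 0,"y": 0,"z": 0.02,"ax": 0,"ay": 0,"az": 0,"jaw": -1},{"x": 0,"y": 0,"z": 0.022,"ax": 0,"ay": 0,"az": 0,"jaw": -1},{"x": 0,"y": 0,"z": 0.022,"ax": 0,"ay": 0,"az": 0,"jaw": -1},{"x": 0,"y": 0,"z": 0.022,"ax": 0,"ay": 0,"az": 0,"jaw": -1}]'

```text
time: 11.65
tool_pos: [563.6, -25.8, 33.1]
tcp_rot: [3.141, -0.001, 0.096]
contact_force: [-4.3, 1.5, 11.9]
grip_width: 0.0
finger_force: 5.7
```

The button is down about 4 mm (11.9 N). I'll slide gently along tool +y for the first 40 mm.

Emit:
send_rows --rows '[{"x": 0,"y": 0.01,"z": 0,"ax": 0,"ay": 0,"az": 0,"jaw": -1},{"x": 0,"y": 0.025,"z": 0,"ax": 0,"ay": 0,"az": 0,"jaw": -1},{"x": 0,"y": 0.045,"z": 0,"ax": 0,"ay": 0,"az": 0,"jaw": -1},{"x": 0,"y": 0.07,"z": 0,"ax": 0,"ay": 0,"az": 0,"jaw": -1},{"x": 0,"y": 0.095,"z": 0,"ax": 0,"ay": 0,"az": 0,"jaw": -1},{"x": 0,"y": 0.12,"z": 0,"ax": 0,"ay": 0,"az": 0,"jaw": -1},{"x": 0,"y": 0.145,"z": 0,"ax": 0,"ay": 0,"az": 0,"jaw": -1},{"x": 0,"y": 0.17,"z": 0,"ax": 0,"ay": 0,"az": 0,"jaw": -1},{"x": 0,"y": 0.19,"z": 0,"ax": 0,"ay": 0,"az": 0,"jaw": -1},{"x": 0,"y": 0.2,"z": 0,"ax": 0,"ay": 0,"az": 0,"jaw": -1}]'

```text
time: 12.9
tool_pos: [567.4, -65.7, 33.1]
tcp_rot: [3.141, -0.001, 0.096]
contact_force: [-4.1, 2.1, 11.3]
grip_width: 0.3
finger_force: 5.7
```

```bash
cat >> h.py <<'E'
# stop ends along the rail from scene depth: surface 49..62 mm high on the camera-side strip of the saddle
def stop_end(d):
    b=np.array([563.5,-25.7]);yv=np.array([-.0954,.9954]); xv=np.array([.9954,.0954])
    L=[]
    for v in range(170,262):
        for u in range(225,350):
            if d[v,u]<=0: continue
            X=world("scene",u,v,depth=d[v,u]); q=X[:2]-b; L.append((q@yv,q@xv,X[2]))
    L=np.array(L); s=L[(L[:,1]>23)&(L[:,1]<30)&(L[:,2]>51)&(L[:,2]<63)&(L[:,0]<60)]
    h,e=np.histogram(s[:,0],np.arange(-220,62,2)); return e,h
E
python3 - <<'E'
from h import *
a,d=bot.capture("scene"); o=bot.get_obs(); print(o["tool_pos"],o["contact_force"])
d0=np.load("pics/scene0.npz")["d"]
for D in (d0,d):
    e,h=stop_end(D); print([(int(x),int(k)) for x,k in zip(e,h) if k])
E
```

```text
[567.43427749 -65.9314923   33.16402811] [-4.80017909  0.08913748 11.87944243]
[(-188, 2), (-186, 2), (-184, 1), (-182, 4), (-180, 1), (-178, 3), (-176, 1), (-174, 2), (-172, 3), (-50, 2), (-48, 2), (-46, 3), (-44, 3), (-42, 2), (-40, 3), (-38, 1), (-36, 3), (-34, 1), (-32, 2), (-30, 3), (-28, 3), (-26, 2), (-24, 2), (-22, 3), (-20, 3), (-18, 2), (-16, 2), (-14, 4), (-12, 3), (-10, 2), (-8, 4), (-6, 1), (-4, 2), (-2, 2), (0, 2), (2, 1), (4, 1), (6, 2), (8, 3), (10, 2), (12, 2), (14, 3), (16, 1), (18, 3), (20, 3), (22, 2), (24, 3), (26, 2), (28, 2), (30, 2), (32, 2), (34, 2), (36, 3), (38, 3), (40, 3), (42, 1), (44, 3), (46, 2), (48, 3)]
[(-188, 1), (-186, 2), (-184, 1), (-182, 1), (-180, 2), (-178, 2), (-176, 2), (-174, 3), (-172, 2), (-170, 2), (-90, 2), (-88, 1), (-86, 2), (-84, 2), (-82, 3), (-80, 3), (-78, 2), (-76, 2), (-74, 2), (-72, 2), (-70, 2), (-68, 2), (-66, 2), (-64, 2), (-62, 3), (-60, 3), (-58, 3), (-56, 1), (-54, 1), (-52, 2), (-50, 2), (-48, 3), (-46, 2), (-44, 3), (-42, 2), (-40, 2), (-38, 3), (-36, 3), (-32, 2), (-30, 3), (-28, 2), (-26, 3), (-24, 1), (-22, 3), (-20, 1), (-18, 2), (-16, 2), (-14, 2), (-12, 2), (-10, 3), (-8, 3), (-6, 2), (-4, 3), (-2, 2), (0, 2), (2, 1), (4, 5), (6, 3), (8, 2), (10, 1)]
```

The stop rode along by 40 mm, with its face now at about −90 mm and the block's face at about −170 mm. About 80 mm remain, so I'll do another 68 mm and then creep.

Emit:
send_rows --rows '[{"x": 0,"y": 0.01,"z": 0,"ax": 0,"ay": 0,"az": 0,"jaw": -1},{"x": 0,"y": 0.03,"z": 0,"ax": 0,"ay": 0,"az": 0,"jaw": -1},{"x": 0,"y": 0.055,"z": 0,"ax": 0,"ay": 0,"az": 0,"jaw": -1},{"x": 0,"y": 0.08,"z": 0,"ax": 0,"ay": 0,"az": 0,"jaw": -1},{"x": 0,"y": 0.105,"z": 0,"ax": 0,"ay": 0,"az": 0,"jaw": -1},{"x": 0,"y": 0.13,"z": 0,"ax": 0,"ay": 0,"az": 0,"jaw": -1},{"x": 0,"y": 0.155,"z": 0,"ax": 0,"ay": 0,"az": 0,"jaw": -1},{"x": 0,"y": 0.18,"z": 0,"ax": 0,"ay": 0,"az": 0,"jaw": -1},{"x": 0,"y": 0.205,"z": 0,"ax": 0,"ay": 0,"az": 0,"jaw": -1},{"x": 0,"y": 0.225,"z": 0,"ax": 0,"ay": 0,"az": 0,"jaw": -1}]'

```text
time: 14.2
tool_pos: [571.7, -110.5, 33.2]
tcp_rot: [3.141, -0.001, 0.096]
contact_force: [-4.1, 1.6, 11.7]
grip_width: 0.4
finger_force: 5.7
```

Emit:
send_rows --rows '[{"x": 0,"y": 0.015,"z": 0,"ax": 0,"ay": 0,"az": 0,"jaw": -1},{"x": 0,"y": 0.03,"z": 0,"ax": 0,"ay": 0,"az": 0,"jaw": -1},{"x": 0,"y": 0.045,"z": 0,"ax": 0,"ay": 0,"az": 0,"jaw": -1},{"x": 0,"y": 0.06,"z": 0,"ax": 0,"ay": 0,"az": 0,"jaw": -1},{"x": 0,"y": 0.075,"z": 0,"ax": 0,"ay": 0,"az": 0,"jaw": -1},{"x": 0,"y": 0.085,"z": 0,"ax": 0,"ay": 0,"az": 0,"jaw": -1},{"x": 0,"y": 0.095,"z": 0,"ax": 0,"ay": 0,"az": 0,"jaw": -1},{"x": 0,"y": 0.105,"z": 0,"ax": 0,"ay": 0,"az": 0,"jaw": -1},{"x": 0,"y": 0.11,"z": 0,"ax": 0,"ay": 0,"az": 0,"jaw": -1},{"x": 0,"y": 0.115,"z": 0,"ax": 0,"ay": 0,"az": 0,"jaw": -1}]'

```text
time: 15.45
tool_pos: [573.8, -133.3, 33.2]
tcp_rot: [3.141, -0.0, 0.096]
contact_force: [-4.9, 0.7, 11.3]
grip_width: 0.3
finger_force: 5.6
```

```bash
python3 - <<'E'
from h import *
a,d=bot.capture("scene"); o=bot.get_obs(); print(o["time"],o["tool_pos"],o["contact_force"])
e,h=stop_end(d); print([(int(x),int(k)) for x,k in zip(e,h) if x<-130])
E
```

```text
15.5 [ 573.80120323 -133.47337014   33.19760164] [-4.129993    0.34700374 11.23612242]
[(-220, 0), (-218, 0), (-216, 0), (-214, 0), (-212, 0), (-210, 0), (-208, 0), (-206, 0), (-204, 0), (-202, 0), (-200, 0), (-198, 0), (-196, 0), (-194, 0), (-192, 0), (-190, 0), (-188, 1), (-186, 1), (-184, 3), (-182, 3), (-180, 2), (-178, 2), (-176, 1), (-174, 5), (-172, 1), (-170, 0), (-168, 0), (-166, 0), (-164, 0), (-162, 0), (-160, 0), (-158, 2), (-156, 2), (-154, 2), (-152, 2), (-150, 2), (-148, 3), (-146, 1), (-144, 1), (-142, 1), (-140, 1), (-138, 1), (-136, 3), (-134, 2), (-132, 2)]
```

About 12 mm remain, so I'll creep slowly from here.

Emit:
send_rows --rows '[{"x": 0,"y": 0.005,"z": 0,"ax": 0,"ay": 0,"az": 0,"jaw": -1},{"x": 0,"y": 0.01,"z": 0,"ax": 0,"ay": 0,"az": 0,"jaw": -1},{"x": 0,"y": 0.015,"z": 0,"ax": 0,"ay": 0,"az": 0,"jaw": -1},{"x": 0,"y": 0.02,"z": 0,"ax": 0,"ay": 0,"az": 0,"jaw": -1},{"x": 0,"y": 0.025,"z": 0,"ax": 0,"ay": 0,"az": 0,"jaw": -1},{"x": 0,"y": 0.03,"z": 0,"ax": 0,"ay": 0,"az": 0,"jaw": -1},{"x": 0,"y": 0.035,"z": 0,"ax": 0,"ay": 0,"az": 0,"jaw": -1},{"x": 0,"y": 0.04,"z": 0,"ax": 0,"ay": 0,"az": 0,"jaw": -1},{"x": 0,"y": 0.042,"z": 0,"ax": 0,"ay": 0,"az": 0,"jaw": -1},{"x": 0,"y": 0.045,"z": 0,"ax": 0,"ay": 0,"az": 0,"jaw": -1}]'

```text
time: 16.75
tool_pos: [574.6, -142.3, 33.2]
tcp_rot: [3.141, -0.0, 0.096]
contact_force: [-4.6, 1.4, 11.4]
grip_width: 0.1
finger_force: 5.6
```

Emit:
send_rows --rows '[{"x": 0,"y": 0.002,"z": 0,"ax": 0,"ay": 0,"az": 0,"jaw": -1},{"x": 0,"y": 0.004,"z": 0,"ax": 0,"ay": 0,"az": 0,"jaw": -1},{"x": 0,"y": 0.006,"z": 0,"ax": 0,"ay": 0,"az": 0,"jaw": -1},{"x": 0,"y": 0.008,"z": 0,"ax": 0,"ay": 0,"az": 0,"jaw": -1},{"x": 0,"y": 0.01,"z": 0,"ax": 0,"ay": 0,"az": 0,"jaw": -1},{"x": 0,"y": 0.012,"z": 0,"ax": 0,"ay": 0,"az": 0,"jaw": -1},{"x": 0,"y": 0.014,"z": 0,"ax": 0,"ay": 0,"az": 0,"jaw": -1},{"x": 0,"y": 0.016,"z": 0,"ax": 0,"ay": 0,"az": 0,"jaw": -1},{"x": 0,"y": 0.018,"z": 0,"ax": 0,"ay": 0,"az": 0,"jaw": -1},{"x": 0,"y": 0.02,"z": 0,"ax": 0,"ay": 0,"az": 0,"jaw": -1}]'

```text
time: 18.0
tool_pos: [575.0, -146.0, 33.2]
tcp_rot: [3.142, -0.0, 0.096]
contact_force: [-4.2, 2.2, 10.9]
grip_width: 0.2
finger_force: 5.7
```

Emit:
send_rows --rows '[{"x": 0,"y": 0.002,"z": 0,"ax": 0,"ay": 0,"az": 0,"jaw": -1},{"x": 0,"y": 0.004,"z": 0,"ax": 0,"ay": 0,"az": 0,"jaw": -1},{"x": 0,"y": 0.006,"z": 0,"ax": 0,"ay": 0,"az": 0,"jaw": -1},{"x": 0,"y": 0.008,"z": 0,"ax": 0,"ay": 0,"az": 0,"jaw": -1},{"x": 0,"y": 0.01,"z": 0,"ax": 0,"ay": 0,"az": 0,"jaw": -1},{"x": 0,"y": 0.01,"z": 0,"ax": 0,"ay": 0,"az": 0,"jaw": -1},{"x": 0,"y": 0.01,"z": 0,"ax": 0,"ay": 0,"az": 0,"jaw": -1},{"x": 0,"y": 0.01,"z": 0,"ax": 0,"ay": 0,"az": 0,"jaw": -1},{"x": 0,"y": 0.01,"z": 0,"ax": 0,"ay": 0,"az": 0,"jaw": -1},{"x": 0,"y": 0.01,"z": 0,"ax": 0,"ay": 0,"az": 0,"jaw": -1}]'

```text
time: 19.25
tool_pos: [574.9, -146.1, 32.9]
tcp_rot: [-3.139, 0.0, 0.096]
contact_force: [-3.9, 8.3, 10.6]
grip_width: 0.3
finger_force: 5.7
```

```bash
python3 - <<'E'
from h import *
for _ in range(2):
    a,d=bot.capture("scene"); o=bot.get_obs(); print(o["time"],o["tool_pos"],o["contact_force"])
    e,h=stop_end(d); print([(int(x),int(k)) for x,k in zip(e,h) if -192<x<-130 or -84<x<-60])
np.savez("pics/s5.npz",p=a,d=d)
E
```

```text
19.3 [ 574.91661574 -146.10692245   32.92856039] [-3.63986961  8.1089712  10.57115476]
[(-190, 0), (-188, 1), (-186, 4), (-184, 2), (-182, 2), (-180, 1), (-178, 3), (-176, 3), (-174, 2), (-172, 3), (-170, 1), (-168, 4), (-166, 2), (-164, 3), (-162, 2), (-160, 3), (-158, 2), (-156, 2), (-154, 2), (-152, 2), (-150, 2), (-148, 1), (-146, 2), (-144, 2), (-142, 3), (-140, 2), (-138, 3), (-136, 2), (-134, 3), (-132, 3), (-82, 2), (-80, 2), (-78, 2), (-76, 4), (-74, 1), (-72, 4), (-70, 0), (-68, 0), (-66, 0), (-64, 0), (-62, 0)]
19.35 [ 574.93267668 -146.12044966   32.90541406] [-4.20382675  8.18550755 12.29149208]
[(-190, 0), (-188, 1), (-186, 1), (-184, 3), (-182, 3), (-180, 2), (-178, 2), (-176, 1), (-174, 0), (-172, 3), (-170, 1), (-168, 4), (-166, 1), (-164, 2), (-162, 3), (-160, 1), (-158, 2), (-156, 2), (-154, 1), (-152, 2), (-150, 4), (-148, 1), (-146, 1), (-144, 4), (-142, 1), (-140, 2), (-138, 2), (-136, 2), (-134, 2), (-132, 3), (-82, 4), (-80, 2), (-78, 2), (-76, 2), (-74, 2), (-72, 2), (-70, 2), (-68, 0), (-66, 0), (-64, 0), (-62, 0)]
```

The stop has halted (the TCP stays at y = −146.1) with 8 N along the rail and its faces meeting in depth, so it rests against the block. I'll lift straight up to let the brake grip, then move clear.

Emit:
send_rows --rows '[{"x": 0,"y": 0,"z": -0.006,"ax": 0,"ay": 0,"az": 0,"jaw": -1},{"x": 0,"y": 0,"z": -0.012,"ax": 0,"ay": 0,"az": 0,"jaw": -1},{"x": 0,"y": 0,"z": -0.018,"ax": 0,"ay": 0,"az": 0,"jaw": -1},{"x": 0,"y": 0,"z": -0.024,"ax": 0,"ay": 0,"az": 0,"jaw": -1},{"x": 0,"y": 0,"z": -0.03,"ax": 0,"ay": 0,"az": 0,"jaw": -1},{"x": 0,"y": 0,"z": -0.04,"ax": 0,"ay": 0,"az": 0,"jaw": -1},{"x": 0,"y": 0,"z": -0.06,"ax": 0,"ay": 0,"az": 0,"jaw": -1},{"x": 0,"y": 0,"z": -0.1,"ax": 0,"ay": 0,"az": 0,"jaw": -1},{"x": 0,"y": 0,"z": -0.15,"ax": 0,"ay": 0,"az": 0,"jaw": -1},{"x": 0,"y": 0,"z": -0.2,"ax": 0,"ay": 0,"az": 0,"jaw": -1}]'

```text
time: 20.6
tool_pos: [575.4, -148.3, 72.8]
tcp_rot: [3.141, -0.001, 0.096]
contact_force: [-0.1, -0.0, -0.6]
grip_width: 0.6
finger_force: 0.0
```

Emit:
send_rows --rows '[{"x": 0,"y": 0,"z": -0.1,"ax": 0,"ay": 0,"az": 0,"jaw": -1},{"x": 0,"y": 0,"z": -0.2,"ax": 0,"ay": 0,"az": 0,"jaw": -1},{"x": 0,"y": 0,"z": -0.3,"ax": 0,"ay": 0,"az": 0,"jaw": -1},{"x": 0,"y": 0,"z": -0.4,"ax": 0,"ay": 0,"az": 0,"jaw": -1},{"x": 0,"y": 0,"z": -0.5,"ax": 0,"ay": 0,"az": 0,"jaw": -1},{"x": -0.1,"y": 0,"z": -0.6,"ax": 0,"ay": 0,"az": 0,"jaw": -1},{"x": -0.25,"y": 0,"z": -0.7,"ax": 0,"ay": 0,"az": 0,"jaw": -1},{"x": -0.4,"y": 0,"z": -0.75,"ax": 0,"ay": 0,"az": 0,"jaw": -1},{"x": -0.5,"y": 0,"z": -0.75,"ax": 0,"ay": 0,"az": 0,"jaw": -1},{"x": -0.5,"y": 0,"z": -0.75,"ax": 0,"ay": 0,"az": 0,"jaw": -1}]'

```text
time: 21.85
tool_pos: [475.1, -157.9, 222.9]
tcp_rot: [3.141, -0.001, 0.095]
contact_force: [0.4, -0.4, 0.8]
grip_width: 0.6
finger_force: 0.0
```

```bash
python3 - <<'E'
from h import *
a,d=bot.capture("scene"); b,_=bot.capture("top"); o=bot.get_obs(); print(o["time"],o["tool_pos"],o["contact_force"])
e,h=stop_end(d); print([(int(x),int(k)) for x,k in zip(e,h) if -192<x<-160 or -84<x<-60])
k=dict(fx=4,fy=4,interpolation=cv2.INTER_CUBIC)
cv2.imwrite("pics/v6.png",np.hstack([cv2.resize(a[160:280,220:320,::-1],None,**k),cv2.resize(b[160:280,265:365,::-1],None,**k)]))
E
```

```text
21.95 [ 476.27221822 -157.87180091  222.33843734] [-0.08655965  0.66580337  0.15027445]
[(-190, 0), (-188, 0), (-186, 2), (-184, 4), (-182, 2), (-180, 3), (-178, 2), (-176, 3), (-174, 2), (-172, 1), (-170, 3), (-168, 2), (-166, 2), (-164, 4), (-162, 2), (-82, 2), (-80, 1), (-78, 1), (-76, 4), (-74, 2), (-72, 4), (-70, 0), (-68, 0), (-66, 0), (-64, 0), (-62, 0)]
```

View pics/v6.png

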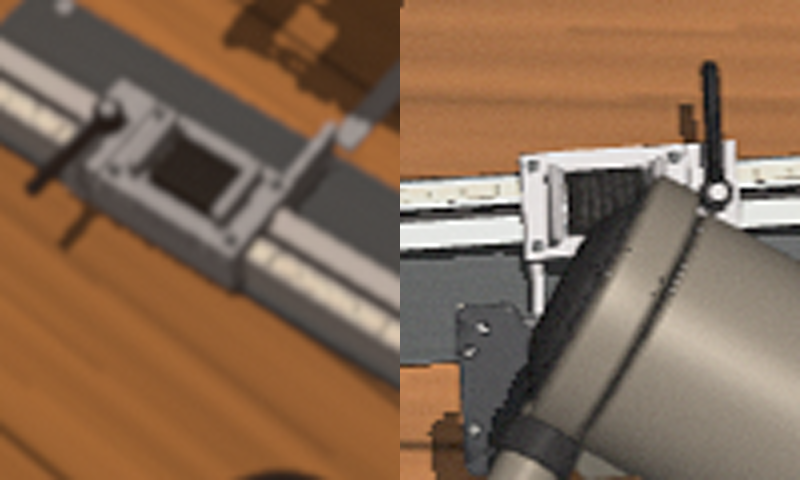

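Both views show the stop flush against the lever block (scene crop, joint at about (105,180)). The button is up and the hand is clear.

```bash
python3 -c "
from plant import bot
print(bot.close_job())"
```

```text
the job is handed in; nothing more can be done
None
```

The stop rests against the lever-clamped block with the button up and the hand clear; I kept the button pressed for the whole slide, and the job was handed in at about 22 s.

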